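Swing the weighted hold-down arm over so it stays open

ROBOT

A 6-joint arm with a two-finger parallel gripper is mounted at the origin on the work surface; the furniture and walls round the work are solid. World frame = base frame: x ahead of the robot, y to its left, z up, the work surface at z = 0. Lengths are in m, angles in degrees, forces in N, time in s.
With the tool pointing down it reaches from about 0.3 to 0.75 m from the base axis. Payload 8.5 kg.
Tool frame: the origin (TCP) lies midway between the tips of the shut fingers; the grasp point (between the pads) lies 19 mm behind it (env.hold_point_z is the distance from the TCP to the grasp point, in m); z points along the fingers, y is the line along which they close (so a half turn about z gives the same grasp; the last joint's range is limited). The gripper opens to 85 mm and grips with 20 to 120 N. Pads are 22 mm wide; open, the fingers measure 114 mm over their backs; the gripper's body (76 mm by 85 mm) begins 54 mm behind the grasp point. The pads swing forward as they close: fully open they stand 13 mm farther back than shut.
Start: joints at [53.153, 21.807, 74.336, -0, 83.858, -12.336], TCP at [0.228, 0.5, 0.231] pointing down, gripper open.
Joint ranges: [-178.18, 178.18], [-50.72, 133.34], [12.68, 142.11], [-81.47, 261.47], [9.98, 163.14], [-165.26, 165.26]. Speed limits (degrees/s): [136.94, 136.94, 180, 180, 180, 180].

INTERFACE

Orientations are given as a 3x3 rotation matrix whose columns are the frame's x, y, z axes.
In Python, from rig import observe, get_image, camera_info, env gives the robot as it stands.
- The arm moves only by the tool drive_tool, never from a script. Its arguments are lists of equal length, an entry for each row: "offset": the shift along the tool's x, y, z in units of 40 mm (1.0 is 40 mm), a list of three; "turn": the turn, a rotation vector about the tool's x, y, z in units of 6 degrees (1.0 is 6 degrees), a list of three; "hand": the opening, from 0 (shut) to 1 (fully open). A call has exactly 10 rows; each row shifts and turns the commanded pose from where the row before left it, along the tool's axes as they then stand; what a row does not reach is not made up. A row lasts 1/8 s, in which the tool goes at most 62.5 mm and 10.7 degrees, less where a joint would pass 70% of its speed; a pose out of reach is approached as far as the arm can. A call is refused whole if a number of a shift passes 1 or a number of a turn 1, either way. A call with a gripper value outside its range is refused whole. The fingers move at their own pace and stop on an object; "newtons" is the grip in N (left out, the last holds). Time passes only in rows, so rows that do not move let the fingers close, or fill a call up. It gives the time, the measured TCP pose, the force, the opening and the grip force at its end, in the units of the state.
- observe(): the state, without advancing time (a new reading comes with each control period).
- get_image(name): name is "side" or "top" or "wrist"; returns the picture (480x640x3 uint8, blue, green, red); there is no depth.
- camera_info(name): a dict with "fx", "fy", "cx", "cy" (pixels), "world_to_cam" (4x4, takes a point from world to camera coordinates). Camera axes: x right, y down, z forward; pixel columns grow to the right and rows downward; lengths in m; the calibration is good to about 2 mm. A picture is of the moment at which its call begins: read the wrist's pose just before it. camera_info takes no time and is no camera call; for the wrist camera it gives the pose at the moment of the call.
- env.close_job(): hands the job in; it is judged then, once.
The state is a dict: "time_s": time; "q": joint angles; "qvel": joint speeds; "joint_efforts": joint torques, N m; "position": TCP position; "tool_rot": TCP orientation; "ft_force": force on the tool from outside, world axes, zero at the start; "wrist_torque": the same for the moment, N m; "grip_width": finger opening in m; "gripper_force": force on a finger pad.
Only numpy, scipy, OpenCV 4.12 (cv2) and the standard library are available. Lean on these libraries where they do the work, as an engineer would, in place of code of your own. Each camera call takes 0.05 s, during which the arm holds its last target. There are 200 camera calls.

TASK

Two gravity hold-downs stand on the bench, each pressing a mould part onto its base with a hinged steel arm that has a ball knob at the free end and a counterweight above the hinge. Open the one that presses on the rectangular core insert: swing its arm up and over its balance point, without flinging it, so that it rests fully open on its stop by itself when you let go. Leave the core insert where it lies, and leave the other hold-down, on the round bushing, closed.

Things in the scene. Friction and masses are not known exactly. Their poses are not given: they have to be found in the camera images.
- insert_knob (a point): centre of the black ball knob (28 mm across) at the free end of the arm over the core insert, 160 mm from the level hinge axis, which is 85 mm over the bench. Knob height 85 mm closed, 245 mm open, then almost straight above the hinge. Axes turn with the arm: y along the hinge, x from the knob to the hinge. A 10 mm round neck joins it to the bar (16 mm wide, from 30 mm behind the knob centre).
- insert_arm (a joint): angle of this arm about its hinge, rad: 0 closed (level, presser foot on the insert), grows as the knob is lifted. Balances near 0.75: below that it falls shut, above it falls open by itself to its stop at 1.5, damped. Lifting needs 1 to 2 N at the knob at first. Its dark counterweight (42 mm across, 40 mm long) stands 58 mm above the hinge when closed and swings back and down onto a post.
- bushing_arm (a joint): angle of the arm of the other hold-down, of the same build (dark steel base plate 250 x 90 x 12 mm), whose foot presses on an upright round bushing (32 mm across, 34 mm high): rad, 0 closed, 1.5 open. To be left closed.
- core_insert: core insert: grey steel block 36 x 50 x 25 mm with a step and a hole in its top, loose on the 12 mm base plate between two low rails, under the presser foot, 110 mm from the hinge and so 50 mm nearer to it than the knob. Origin: centre of its underside, z up. To be left where it lies.
Not all that is in view belongs to the job. What is shaped like the core_insert but orange is not meant.

How it is judged (in metres and radians):
At the end, for the whole second after the job is handed in: the arm over the core insert rests open by itself within 0.12 rad of its stop (angle over 1.38 rad, still); the arm over the bushing is closed (under 0.15 rad); the core insert lies flat within 15 mm of where it was (value of joint insert_arm above 1.38 rad and velocity of joint insert_arm between -0.1 and 0.1 rad/s and value of joint bushing_arm below 0.15 rad and distance of core_insert from where it was at the start of the episode below 0.015 m and angle between core_insert's own z axis and vertical below 0.17 rad); the robot touches nothing.
It fails at once if the arm over the core insert is flung (faster than 5 rad/s) (velocity of joint insert_arm above 5 rad/s).
It fails at once if the hold-down on the bushing is opened (its arm beyond 0.3 rad) (value of joint bushing_arm above 0.3 rad).
It also fails if it takes over 32 s, if anything falls off the work surface, if the arm or the gripper's body presses on something with over 40 N, if the wrist force passes 120 N, or if a joint passes its speed limit or range.

## Working session

There is one attempt and no reset: what is moved stays moved. The work goes in short steps, Python scripts to look and compute and a tool call to move; the robot and the scene stay as the last step left them, time stands still between calls to the robot, and variables do not carry over. Pictures are saved under pics/ and viewed, at most 10 in all, crops included, and the job is handed in when it is done.

Besides the shell and the picture viewer there is one more tool, called after "Emit:" as name(argument=value, ...) on one line, values as JSON. drive_tool: Moves the arm, as the interface text tells. Its arguments: {"type":"object","properties":{"offset":{"type":"array"},"turn":{"type":"array"},"hand":{"type":"array"},"newtons":{"type":"number"}},"required":["offset","turn","hand"]}

```bash
mkdir -p pics; python3 - <<'E'
from rig import observe,get_image,camera_info,env
import cv2,numpy as np
for n in("side","top"):
    cv2.imwrite(f"pics/{n}0.png",get_image(n)); c=camera_info(n); print(n,c["fx"],c["cx"],c["cy"],np.round(c["world_to_cam"],3).tolist())
s=observe();print(s["position"],s["tool_rot"],s["time_s"],env.hold_point_z)
E
```

```text
side 436.87726896530313 316.2614061831512 249.3612633402059 [[0.96, -0.281, 0.019, -0.529], [-0.141, -0.536, -0.833, 0.144], [0.244, 0.796, -0.554, 0.764], [0.0, 0.0, 0.0, 1.0]]
top 579.701006957765 317.06956513211514 226.74747224476184 [[-0.026, -1.0, 0.011, 0.011], [-0.983, 0.023, -0.181, 0.545], [0.181, -0.016, -0.983, 0.889], [0.0, 0.0, 0.0, 1.0]]
[0.22802249 0.50021474 0.23077871] [[-9.09873766e-01  4.14884437e-01 -7.96762339e-04]
 [ 4.14885099e-01  9.09873213e-01 -1.04438120e-03]
 [ 2.91655205e-04 -1.28081988e-03 -9.99999137e-01]] 0.1 0.0187
```

View pics/side0.png

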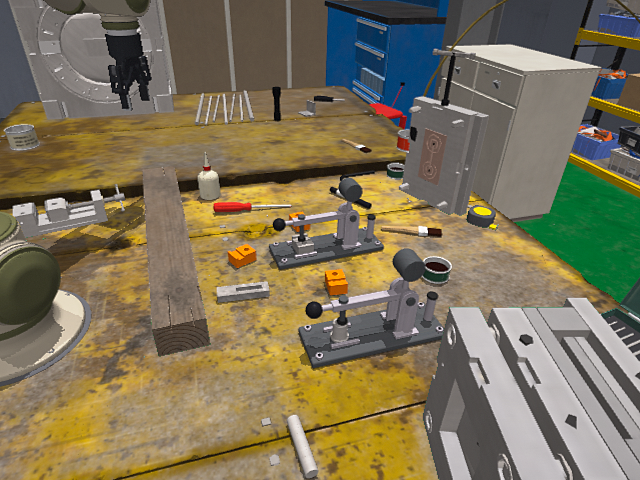

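View pics/top0.png

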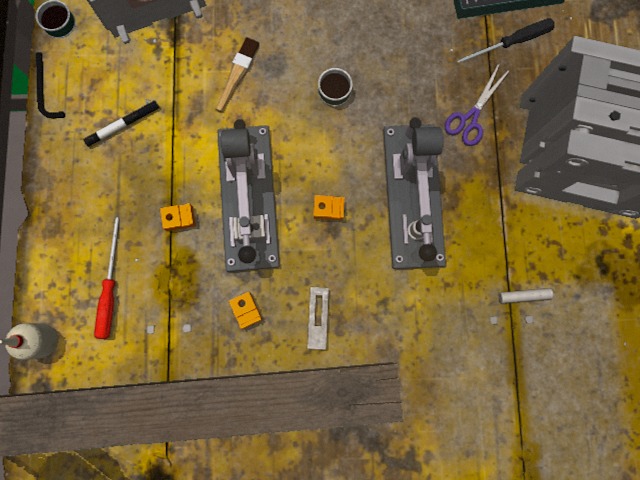

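The side view shows the far hold-down's knob at (280,225) and the near one's at (313,310), with an upright round part under the near one. In the top view the knobs are at (247,254) on the left and (428,254) on the right.

Candidates: the left/far hold-down with rails (top 247,254) or the right/near one with the round part (top 428,254). The orange blocks at (177,217), (329,207) and (245,310) are decoys. I choose the left/far one and will check it in a crop.

```bash
cat > h.py <<'E'
import cv2,numpy as np
from rig import camera_info
def ray(n,p):
    c=camera_info(n);M=np.array(c["world_to_cam"]);R=M[:3,:3]
    d=R.T@[(p[0]-c["cx"])/c["fx"],(p[1]-c["cy"])/c["fy"],1]; return -R.T@M[:3,3],d/np.linalg.norm(d)
def plane(n,p,z):
    o,d=ray(n,p); return o+d*(z-o[2])/d[2]
def tri(a,b):
    A=0;B=0
    for o,d in(a,b):
        P=np.eye(3)-np.outer(d,d);A=A+P;B=B+P@o
    x=np.linalg.solve(A,B);return x,[np.linalg.norm(np.cross(x-o,d)) for o,d in(a,b)]
def dark(im,c,r,t=45):
    x,y=c;w=im[y-r:y+r,x-r:x+r].max(2)<t
    w=cv2.morphologyEx(w.astype(np.uint8),cv2.MORPH_OPEN,np.ones((5,5)))
    n,l,s,cc=cv2.connectedComponentsWithStats(w)
    i=1+np.argmax(s[1:,4]);return cc[i]+[x-r,y-r],s[i]
E
python3 - <<'E'
from h import *
a=cv2.imread("pics/side0.png");b=cv2.imread("pics/top0.png")
for S,T in(((280,225),(247,254)),((313,310),(428,254))):
    p,s=dark(a,S,14);q,t=dark(b,T,16);print(p,s,q,t)
    x,e=tri(ray("side",p),ray("top",q));print(x,e,plane("top",q,.085),plane("side",p,.085))
# base plate of left: min-area rect of dark grey in top
for c in((248,198),(414,196)):
    x,y=c;w=b[y-90:y+90,x-45:x+45].astype(int);m=((w.max(2)<95)&(w.max(2)-w.min(2)<18)).astype(np.uint8)
    cs,_=cv2.findContours(m,cv2.RETR_EXTERNAL,2);k=max(cs,key=cv2.contourArea)+np.array([x-45,y-90])
    r=cv2.minAreaRect(k);print(r);bx=cv2.boxPoints(r);print(np.round([plane("top",v,.012) for v in bx],3).tolist())
v=np.hstack([cv2.resize(a[170:280,250:400],(600,440),interpolation=2)]);u=cv2.resize(b[110:280,205:285],(207,440),interpolation=2)
cv2.imwrite("pics/c1.png",np.hstack([v[:,:590],u]))
E
```

```text
[278.1686747 225.3253012] [ 7 11 11  8 83] [249.50588235 257.42352941] [13 14 11 11 85]
[0.49473429 0.1032814  0.08367083] [np.float64(0.0016063015011036667), np.float64(0.001606301501103655)] [0.49295084 0.10332503 0.085     ] [0.49594106 0.10117891 0.085     ]Traceback (most recent call last):
  File "<stdin>", line 4, in <module>
  File "h.py", line 17, in dark
    i=1+np.argmax(s[1:,4]);return cc[i]+[x-r,y-r],s[i]
        ~~~~~~~~~^^^^^^^^^
    return _wrapfunc(a, 'argmax', axis=axis, out=out, **kwds)
    return bound(*args, **kwds)
ValueError: attempt to get argmax of an empty sequence
```

```bash
python3 - <<'E'
from h import *
a=cv2.imread("pics/side0.png");b=cv2.imread("pics/top0.png")
for t in(55,62,70):
  try:
    p,s=dark(a,(280,225),12,t);q,u=dark(b,(247,254),15,t);print(t,p,s,q,u)
    x,e=tri(ray("side",p),ray("top",q));print(x,e,plane("top",q,.085))
  except Exception as e: print(e)
for c in((248,198),(414,196)):
    x,y=c;w=b[y-90:y+90,x-45:x+45].astype(int);m=((w.max(2)<95)&(w.max(2)-w.min(2)<18)).astype(np.uint8)
    cs,_=cv2.findContours(m,cv2.RETR_EXTERNAL,2);k=max(cs,key=cv2.contourArea)+np.array([x-45,y-90])
    r=cv2.minAreaRect(k);print(r);bx=cv2.boxPoints(r);print(np.round([plane("top",v,.012) for v in bx],3).tolist())
v=cv2.resize(a[170:280,250:400],(590,440),interpolation=2);u=cv2.resize(b[110:280,205:285],(207,440),interpolation=2)
cv2.imwrite("pics/c1.png",np.hstack([v,u]))
E
```

```text
55 [278.3655914  225.07526882] [ 5  8 12  9 93] [246.82683983 254.26839827] [  7   8  17  16 231]
[0.49806176 0.10783359 0.08157984] [np.float64(0.0003608933024686978), np.float64(0.00036089330246870247)] [0.49795166 0.10742769 0.085     ]
62 [278.3655914  225.07526882] [ 5  8 12  9 93] [246.83196721 254.10245902] [  7   7  17  17 244]
[0.49819177 0.10783803 0.08158379] [np.float64(0.0004888928884882864), np.float64(0.0004888928884881691)] [0.49820949 0.10741882 0.085     ]
70 [278.59166667 224.35      ] [  5   6  12  12 120] [249.94850949 251.30081301] [  6   0  24  24 369]
[0.49973894 0.10271472 0.08645886] [np.float64(0.0024992849589258103), np.float64(0.0024992849589258034)] [0.50245412 0.10259865 0.085     ]
((247.28982543945312, 195.34732055664062), (151.72982788085938, 53.48127746582031), 86.18592071533203)
[[0.742, 0.169, 0.012], [0.747, 0.076, 0.012], [0.482, 0.062, 0.012], [0.478, 0.15, 0.012]]
((416.178466796875, 192.21231079101562), (150.32376098632812, 59.79667663574219), 86.8201675415039)
[[0.741, -0.122, 0.012], [0.745, -0.227, 0.012], [0.481, -0.224, 0.012], [0.478, -0.124, 0.012]]
```

View pics/c1.png

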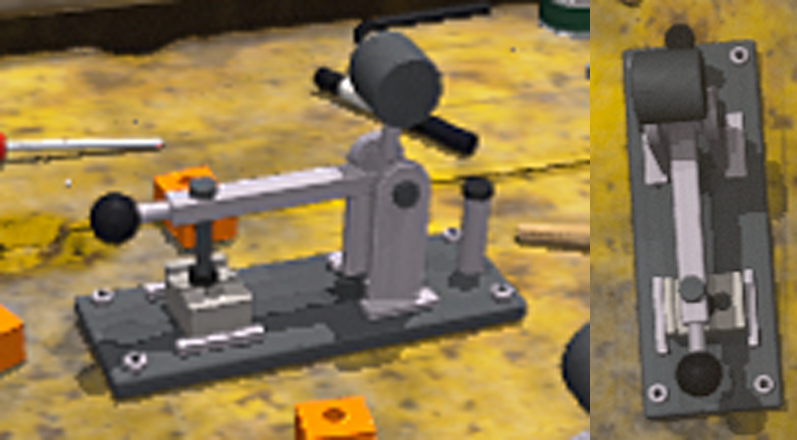

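The crop confirms it: the far/left hold-down presses the grey rectangular stepped block between rails (knob at side 278,225 and top 247,254). Next I need its heading and the tool offsets.

```bash
python3 - <<'E'
from h import *
from rig import observe
f=lambda x,y:plane("top",(205+(x-590)/2.5875,110+y/2.588),.012)[:2]
TR,BR,BL=f(739,54),f(763,383),f(657,392)
L0,L1,R0,R1=f(627,52),f(645,414),f(758,40),f(779,405)
for d in(TR-BR,L0-L1,R0-R1): print(np.linalg.norm(d),np.degrees(np.arctan2(d[1],d[0])))
d=BL-BR;print(np.degrees(np.arctan2(d[1],d[0]))-90, (L0+L1+R0+R1)/4, (BL+BR)/2)
b=cv2.imread("pics/top0.png")
# arm bar light axis: rows y 165..225
w=b.max(2).astype(int)
P=[]
for y in range(180,212,2):
    xs=[x for x in range(232,258) if w[y,x]>120 and np.ptp(b[y,x].astype(int))<30]
    if xs: P.append(plane("top",(np.mean(xs),y),.093)[:2])
P=np.array(P);print(P[[0,-1]],np.degrees(np.arctan(np.polyfit(P[:,0],P[:,1],1)[0])))
s=observe();print(np.degrees(np.arctan2(s["tool_rot"][1][1],s["tool_rot"][0][1])))
t=np.array([.498,.1075,.14])-s["position"];print(t,np.linalg.norm(t),s["tool_rot"].T@t/.04)
E
```

```text
0.223104658755089 3.47293015310464
0.24424306117740965 2.9766758163211207
0.24701418260862518 2.5007003963491714
3.5052491548625255 [0.60708765 0.11233309] [0.4986638  0.10768911]
[[0.61420765 0.11444617]
 [0.56614147 0.11145468]] 3.394917264964608
65.4879394389591
[ 0.26997751 -0.39271474 -0.09077871] 0.48513245185869286 [-10.21508557  -6.12987205   2.27434174]
```

Emit:
drive_tool(offset=[[0,0,0],[0,0,0],[0,0,0],[0,0,0],[0,0,0],[-0.62,-1,0],[-0.62,-1,0],[-0.62,-1,0],[-0.62,-1,0],[-0.62,-1,0]], turn=[[0,0,-0.92],[0,0,-0.92],[0,0,-0.92],[0,0,-0.92],[0,0,-0.92],[0,0,0],[0,0,0],[0,0,0],[0,0,0],[0,0,0]], hand=[1,1,1,1,1,1,1,1,1,1], newtons=20)

```text
time_s: 1.35
position: [0.3633, 0.306, 0.2311]
tool_rot: [[-0.999, -0.054, -0.0], [-0.054, 0.999, -0.0], [0.0, -0.0, -1.0]]
ft_force: [0.8, -0.3, 0.3]
grip_width: 0.0854
gripper_force: 0.0
```

Emit:
drive_tool(offset=[[-0.62,-1,0],[-0.62,-1,0],[-0.62,-1,0],[-0.62,-1,0],[-0.62,-1,0],[0,-0.2,0.5],[0,0,0.6],[0,0,0.6],[0,0,0.5],[0,0,0]], turn=[[0,0,0],[0,0,0],[0,0,0],[0,0,0],[0,0,0],[0,0,0],[0,0,0],[0,0,0],[0,0,0],[0,0,0]], hand=[1,1,1,1,1,1,1,1,1,1])

```text
time_s: 2.6
position: [0.497, 0.1064, 0.1421]
tool_rot: [[-0.999, -0.054, -0.003], [-0.054, 0.999, 0.0], [0.003, 0.0, -1.0]]
ft_force: [0.7, -0.0, 1.5]
grip_width: 0.0853
gripper_force: 0.0
```

```bash
python3 - <<'E'
from h import *
from rig import observe,get_image
s=observe();t=np.array([.498,.1075,.066])-s["position"];print(s["time_s"],s["position"],s["tool_rot"],s["tool_rot"].T@t/.04)
c=camera_info("wrist");M=c["world_to_cam"];im=get_image("wrist")
k=(M@[.498,.1075,.085,1])[:3];p=(int(c["fx"]*k[0]/k[2]+c["cx"]),int(c["fy"]*k[1]/k[2]+c["cy"]));print(p)
cv2.drawMarker(im,p,(0,0,255));cv2.imwrite("pics/w1.png",im)
E
```

```text
2.6 [0.49701605 0.10635953 0.14213212] [[-9.98543306e-01 -5.38442600e-02 -3.47309213e-03]
 [-5.38448366e-02  9.98549312e-01  7.26631028e-05]
 [ 3.46414127e-03  2.59565333e-04 -9.99993966e-01]] [-0.03269139  0.02665192  1.90320804]
(318, 263)
```

View pics/w1.png

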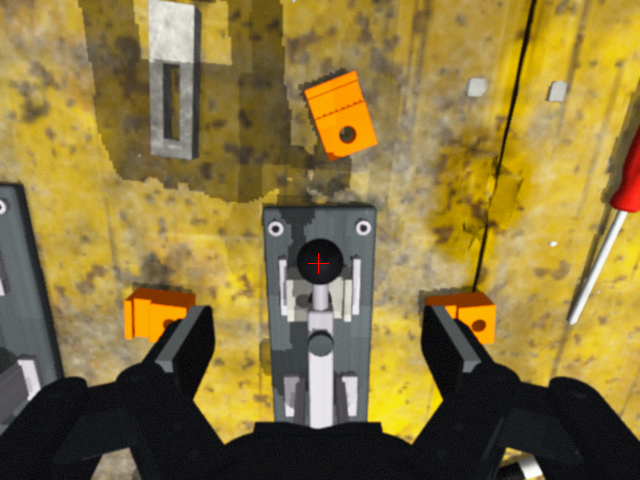

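The wrist view has the black knob at (320,261), right on the prediction, with the bar running straight down the image, so the heading is good. I'll descend and grip.

Emit:
drive_tool(offset=[[0,0,0.5],[0,0,0.5],[0,0,0.5],[0,0,0.43],[0,0,0],[0,0,0],[0,0,0],[0,0,0],[0,0,0],[0,0,0]], turn=[[0,0,0],[0,0,0],[0,0,0],[0,0,0],[0,0,0],[0,0,0],[0,0,0],[0,0,0],[0,0,0],[0,0,0]], hand=[1,1,1,1,1,0.2,0.2,0.2,0.2,0.2], newtons=20)

```text
time_s: 3.9
position: [0.4979, 0.1076, 0.0668]
tool_rot: [[-0.999, -0.054, 0.001], [-0.054, 0.999, 0.002], [-0.001, 0.002, -1.0]]
ft_force: [-0.5, 7.7, 4.4]
grip_width: 0.0267
gripper_force: 19.7
```

Emit:
drive_tool(offset=[[-0.005,0,-0.2],[-0.015,0,-0.2],[-0.025,0,-0.198],[-0.035,0,-0.196],[-0.045,0,-0.194],[-0.055,0,-0.19],[-0.064,0,-0.185],[-0.073,0,-0.185],[-0.083,0,-0.182],[-0.091,0,-0.178]], turn=[[0,0,0],[0,0,0],[0,0,0],[0,0,0],[0,0,0],[0,0,0],[0,0,0],[0,0,0],[0,0,0],[0,0,0]], hand=[0.2,0.2,0.2,0.2,0.2,0.2,0.2,0.2,0.2,0.2])

```text
time_s: 5.15
position: [0.5169, 0.1088, 0.1426]
tool_rot: [[-0.999, -0.054, -0.001], [-0.054, 0.999, 0.003], [0.001, 0.003, -1.0]]
ft_force: [0.2, 7.6, -2.4]
grip_width: 0.0266
gripper_force: 19.8
```

```bash
python3 - <<'E'
from h import *
from rig import observe,get_image
s=observe();print(s["position"],s["ft_force"],s["grip_width"],s["gripper_force"])
im=get_image("side");cv2.imwrite("pics/s2.png",cv2.resize(im[100:300,220:420],(600,600)))
E
```

```text
[0.51686732 0.10881474 0.1425547 ] [ 0.23646924  7.55690012 -2.36842517] 0.02656692331780333 19.773032069206238
```

View pics/s2.png

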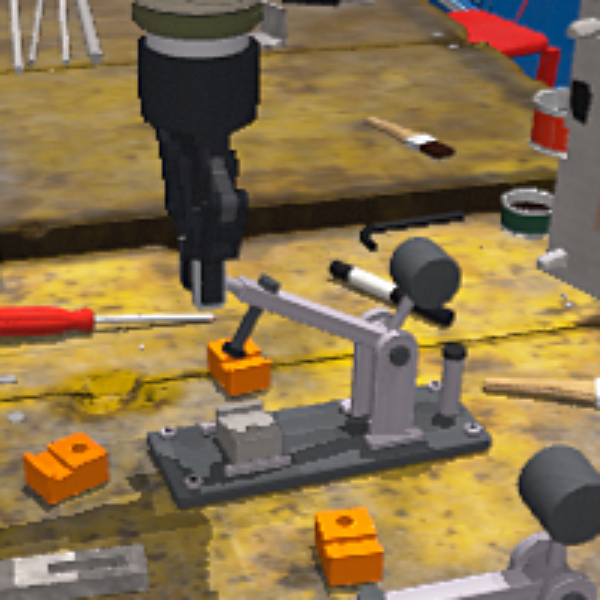

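The side view shows the knob held in the fingers at about (215,285) with the arm lifted about 0.5 rad. The insert still lies between its rails at (250,430). I'll continue along the arc.

Emit:
drive_tool(offset=[[-0.143,0,-0.241],[-0.159,0,-0.23],[-0.175,0,-0.218],[-0.19,0,-0.206],[-0.204,0,-0.192],[-0.217,0,-0.177],[-0.228,0,-0.162],[-0.239,0,-0.146],[-0.249,0,-0.128],[-0.257,0,-0.11]], turn=[[0,0,0],[0,0,0],[0,0,0],[0,0,0],[0,0,0],[0,0,0],[0,0,0],[0,0,0],[0,0,0],[0,0,0]], hand=[0.2,0.2,0.2,0.2,0.2,0.2,0.2,0.2,0.2,0.2])

```text
time_s: 6.45
position: [0.5996, 0.114, 0.2153]
tool_rot: [[-0.998, -0.055, -0.0], [-0.055, 0.998, 0.004], [0.0, 0.004, -1.0]]
ft_force: [0.0, 9.7, -0.4]
grip_width: 0.0263
gripper_force: 20.4
```

Emit:
drive_tool(offset=[[-0.226,0,-0.08],[-0.23,0,-0.066],[-0.234,0,-0.053],[-0.237,0,-0.038],[0,0,0],[0,0,0],[0,0,0],[0,0,0],[0,0,0],[0,0,0]], turn=[[0,0,0],[0,0,0],[0,0,0],[0,0,0],[0,0,0],[0,0,0],[0,0,0],[0,0,0],[0,0,0],[0,0,0]], hand=[0.2,0.2,0.2,0.2,0.2,0.2,0.6,1,1,1])

```text
time_s: 7.7
position: [0.6367, 0.1137, 0.2243]
tool_rot: [[-0.999, -0.054, -0.0], [-0.054, 0.999, -0.0], [0.0, -0.0, -1.0]]
ft_force: [-0.5, -0.3, 0.1]
grip_width: 0.0851
gripper_force: 0.0
```

Emit:
drive_tool(offset=[[0,0,0],[0,0,-0.3],[0,0,-0.5],[0,0,-0.5],[0,0,-0.5],[0,0,-0.5],[0,0,-0.3],[0,0,0],[0,0,0],[0,0,0]], turn=[[0,0,0],[0,0,0],[0,0,0],[0,0,0],[0,0,0],[0,0,0],[0,0,0],[0,0,0],[0,0,0],[0,0,0]], hand=[1,1,1,1,1,1,1,1,1,1])

```text
time_s: 8.95
position: [0.6366, 0.1139, 0.3275]
tool_rot: [[-0.999, -0.054, -0.001], [-0.054, 0.999, 0.0], [0.001, 0.0, -1.0]]
ft_force: [-0.0, 0.1, -0.1]
grip_width: 0.0857
gripper_force: 0.0
```

```bash
python3 - <<'E'
from h import *
from rig import observe,get_image
s=observe();print(s["position"],s["ft_force"],s["grip_width"])
im=get_image("side");cv2.imwrite("pics/s3.png",cv2.resize(im[80:380,220:460],(480,600)))
E
```

```text
[0.63663382 0.11387041 0.32753019] [-0.04949144  0.13827164 -0.09444279] 0.08568009295678673
```

View pics/s3.png

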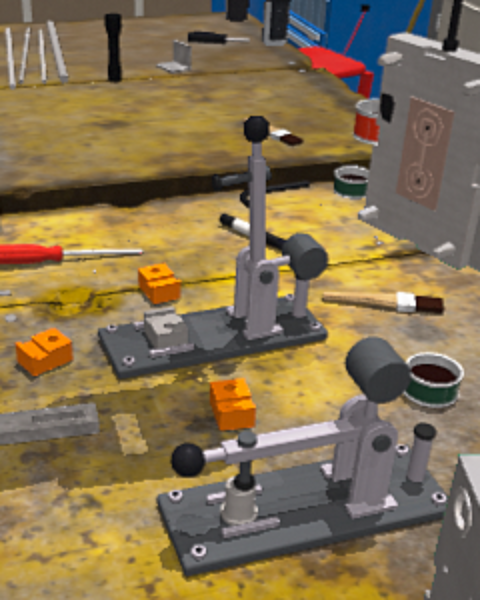

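The arm stands open with its knob at (256,128) and its counterweight on the post. The insert is in place at (167,325), the bushing hold-down is closed, and the gripper is clear. I'll hand in.

```bash
python3 -c "
from rig import env
print(env.close_job())"
```

```text
the job is handed in; nothing more can be done
None
```

The hold-down on the core insert is open and resting on its stop by itself, the insert looks undisturbed, the bushing hold-down is still closed, and the job is handed in (about 9 s used; no verdict was returned).

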